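# Load the tube rack into the rack reader

## Task

Slide the tube rack, standing in its steel carrier tray, along the bench and into the rack reader's lane without lifting or tipping it, until it is fully home with the sprung stop plate pressed in; the stop's setting is not known, so push gently and feel for it rather than ram it. Then draw the reader's dust cover fully shut over the lane and let go, leaving the other things on the bench where they are.

Things in the scene. Friction and masses are not known exactly. Their poses are not given: they have to be found in the camera images.
- carrier: the loaded rack: steel carrier tray, 86 mm (its x) by 160 mm (its y), rim 25 mm high, with a blue 2 x 6 tube rack fast in it (62 x 148 mm, 81 mm high; pushed that high on its side it tips) and four open tubes in the far row, rims at 109 mm. 0.45 to 0.9 kg, slides with 2 to 7 N. Origin: centre of the underside, z up. Starts 3 to 7 cm on the robot's side of the lane's line, within 0.25 rad of it.
- bay: rack reader, fixed to the bench at the robot's right, mouth facing left. Origin: on the bench, middle of the mouth; x axis level along the lane, into the reader; y across the lane, away from the robot; z up. The lane has no floor and runs between straight guides 92 mm apart inside, 50 mm high, 5 mm thick; flared lead-in plates from x = -33 mm to 0. Open above from x = 0 to 115 mm, hooded beyond.
- hood_edge (a point): front edge of the fixed hood over the lane: on the lane's line, 115 mm inside the mouth, 116 mm above the bench, which is the clear height under the hood. The dust cover rides on the hood: 113 mm wide, top at 126 mm, its front edge at or up to 15 mm before this point at the start. Behind, 244 to 270 mm inside the mouth, stands a housing 138 mm high.
- slot (a point): middle of the slot in the hood's side that faces the robot. A brass thumb-screw in it fixes the back stop inside the hood; the setting differs each time and is not reported. The carrier comes fully home with its rear end somewhere from 8 to 58 mm inside the mouth, that is with its centre at bay x = 88 to 138 mm.
- stop_plate (a joint): travel in m of the sprung contact plate on the front of the back stop: 0 free, 0.005 fully pressed in. Its spring is weak (under 1 N), so the carrier's own friction keeps it pressed. Behind it a rubber buffer gives 1 mm for 5 N: a firm rise of force means that the carrier is home. The set stop itself does not yield.
- cover (a joint): travel of the dust cover, in m: 0 pushed back over the hood (open), 0.119 fully forward, shut over the open part of the lane; starts between 0 and 0.015. Slides stiffly with about 2 N along the lane's negative x and stays where it is left; it stops dead at 0.119.
- cover_grip (a point): the upright grip rib on top of the dust cover: 46 mm along the lane, 12 mm thick across the lane (bay y), top 151 mm above the bench, 24 mm high; this point is in its middle, 9.5 mm below its top, and moves with the cover.
- sample_a: bystander: small white screw-cap sample bottle, 41 mm across, 74 mm high, among two others like it at the back of the bench; origin under its middle
- sample_b: bystander: another of the three small white sample bottles; origin under its middle
- sample_c: bystander: the third of the small white sample bottles; origin under its middle
- jar: bystander: screw-cap jar, 62 mm across, 72 mm high, near the front edge; origin under its middle
- dish: bystander: petri dish, 57 mm across, 12 mm high, near the front edge; origin under its middle
- flask: bystander: conical glass flask, 78 mm across, 133 mm high, at the back left; origin under its middle
- bench_timer: bystander: flat bench timer, 58 x 62 x 20 mm, near the front edge; origin under its middle
- beaker: bystander: small glass beaker, 50 mm across, 60 mm high, at the back of the bench; origin under its middle

How it is judged (in metres and radians):
On the way:
1. the carrier with its rack is fully home in the lane, stop plate pressed in by at least 3 mm, while the cover is still open (value of joint stop_plate above 0.003 m and x of carrier in the frame of bay above 0.083 m and value of joint cover below 0.04 m), for 0.2 s.
At the end, for the whole second after the job is handed in: The carrier with its rack stands upright in the reader's lane (within 8 mm of its centre line and 0.08 rad of its direction), fully home so that the stop plate is still pressed in by more than 3 of its 5 mm, and the dust cover is shut to within 4 mm; all is released and at rest (value of joint stop_plate above 0.003 m and x of carrier in the frame of bay above 0.083 m and y of carrier in the frame of bay between -0.008 and 0.008 m and angle between the y axis of carrier and the x axis of bay, either way round below 0.08 rad and value of joint cover above 0.115 m and angle between carrier's own z axis and vertical below 0.05 rad and linear speed of carrier below 0.01 m/s); the robot touches nothing.
It fails at once if the carrier with its rack is lifted more than 12 mm off the bench (height (world z) of carrier above 0.012 m).
It fails at once if the carrier with its rack is tipped by more than 0.15 rad (angle between carrier's own z axis and vertical above 0.15 rad).
It fails at once if the carrier with its rack is rammed: pressed on the reader with more than 20 N (contact force between carrier and bay above 20 N).
It fails at once if a bystander is shifted by more than 20 mm (distance of any of sample_a, sample_b, sample_c, jar, dish, flask, bench_timer, beaker from where it was at the start of the episode above 0.02 m).
It also fails if it takes over 72 s, if anything falls off the work surface, if the arm or the gripper's body presses on something with over 40 N, if the wrist force passes 120 N, or if a joint passes its speed limit or range.

## Robot

A 6-joint arm with a two-finger parallel gripper is mounted at the origin on a cart in front of the work surface, level with it; the furniture and walls round the work are solid. World frame = base frame: x ahead of the robot, y to its left, z up, the work surface at z = 0. Lengths are in mm, angles in degrees, forces in N, time in s.
With the tool pointing down it reaches from about 325 to 925 mm from the base axis. Payload 3.1 kg.
Tool frame: the origin (TCP) lies at the very end of the fingers, on their centre line; the grasp point (between the pads) lies grasp_offset behind it (grasp_offset is the distance from the TCP to the grasp point, in mm); z points along the fingers, y is the line along which they close (so a half turn about z gives the same grasp; the last joint's range is limited). The gripper opens to 85 mm and grips with 20 to 120 N. Pads are 22 mm wide; open, the fingers measure 114 mm over their backs; the gripper's body (76 mm by 85 mm) begins 54 mm behind the grasp point. The pads swing forward as they close: fully open they stand 13 mm farther back than shut.
Start: joints at [69.431, 12.427, 92.441, -0, 75.132, -6.429], TCP at [152.669, 606.079, 231.3] pointing down, gripper open.
Joint ranges: [-157.48, 157.48], [-44.54, 120.13], [17.64, 146.25], [-64.5, 244.5], [7.68, 150.69], [-147.95, 147.95]. Speed limits (degrees/s): [159.86, 159.86, 180, 180, 180, 180].

## Interface

Orientations are given as [roll, pitch, yaw] about the fixed x, y, z axes, in that order (R = Rz(yaw) Ry(pitch) Rx(roll)).
In Python, from station import * gives the robot as it stands. Calls block until the motion is done:
- goto(position, orientation): joint-space move of the TCP to a pose.
- move_l(position, attitude=None, speed=150): straight line of the TCP; attitude=None keeps the orientation; speed is the mean speed in mm/s.
- move_j(angles): joint-space move.
- grip(opening, squeeze=None): finger opening in mm; squeeze is the grip in N (None keeps the last); returns when the fingers have stopped.
- wait(seconds).
- solve_ik(position, orientation): joint angles nearest the present ones, or None.
- get_obs(): the state.
- get_image(name): name is "scene" or "side" or "wrist"; returns the picture (420x560x3 uint8, red, green, blue); there is no depth.
- get_calibration(name): a dict with "fx", "fy", "cx", "cy" (pixels), "R" (3x3) and "t" (3): a world point X has camera coordinates R X + t; the wrist camera has in their place "mount" (4x4, takes a point from camera to tool coordinates, whose origin is the TCP and whose axes are the flange's). Camera axes: x right, y down, z forward; pixel columns grow to the right and rows downward; lengths in mm; the calibration is good to about 2 mm. A picture is of the moment at which its call begins: read the wrist's pose just before it. get_calibration takes no time and is no camera call.
A pose or a line that the arm cannot do raises Unreachable and nothing moves.
- sign_off(): hands the job in; it is judged then, once.
Trained networks look in the newest picture that a camera, given by its name, has taken for a name from the list of things; names that differ only in an ending like _2 or _b are one class to them, and where a whole thing is asked for, a point or a joint stands for the part that bears it (a point fixed in the world has none). Each returns a list of dicts, best first, with "score" (0 to 1); they miss things now and then, are a little off and sometimes report something else, mostly with a low value. They report only what shows in the picture. A call takes as long as a camera call.
- spot_in(name, camera): "extent" ([centre column, centre row, width, height] in pixels, round what is visible of it).
- regions_of(name, camera): "region" (420x560 bool, what is visible of it) and "extent" ([centre column, centre row, width, height] in pixels, round what is visible of it).
The state is a dict: "t": time; "joint_pos": joint angles; "qvel": joint speeds; "effort": joint torques, N m; "tcp_pos": TCP position; "ee_rot": TCP orientation; "wrist_force": force on the tool from outside, world axes, zero at the start; "moment": the same for the moment, N m; "grip_width": finger opening in mm; "grip_force": force on a finger pad.
Only numpy, scipy, OpenCV 4.12 (cv2) and the standard library are available. Lean on these libraries where they do the work, as an engineer would, in place of code of your own. Each camera call takes 0.05 s, during which the arm holds its last target. There are 200 camera calls.

## Working session

There is one attempt and no reset: what is moved stays moved. The work goes in short steps, each a Python script; the robot and the scene stay as the last script left them, time stands still between calls to the robot, and variables do not carry over. Pictures are saved under pics/ and viewed, at most 10 in all, crops included, and the job is handed in when it is done.

```bash
ls; mkdir -p pics
python3 - <<'E'
from station import *
import cv2,numpy as np
o=get_obs();print({k:np.round(v,2) for k,v in o.items()})
a=get_image("scene");b=get_image("side")
cv2.imwrite("pics/a.png",a[:,:,::-1]);cv2.imwrite("pics/b.png",b[:,:,::-1])
for c in("scene","side"):
    k=get_calibration(c);print(c,k)
    for n in("carrier","bay","slot","cover_grip","cover","jar","dish","bench_timer","sample_a","beaker","flask","stop_plate"):
        print(n,[(round(d["score"],2),np.round(d["extent"]).tolist()) for d in spot_in(n,c)][:3])
print(get_calibration("wrist"))
E
```

```text
pics
{'t': np.float64(0.0), 'joint_pos': array([69.43, 12.47, 92.53,  0.  , 75.13, -6.43]), 'qvel': array([-0.03,  0.04,  0.02, -0.  , -0.03, -0.02]), 'effort': array([-0.000e+00, -3.968e+01, -3.039e+01,  0.000e+00,  1.000e-02,
       -0.000e+00]), 'tcp_pos': array([152.35, 605.27, 229.96]), 'ee_rot': array([-1.7986e+02, -2.0000e-02,  1.6586e+02]), 'wrist_force': array([0.27, 0.2 , 0.6 ]), 'moment': array([-0.01, -0.06, -0.  ]), 'grip_force': np.float64(0.0), 'grip_width': np.float64(85.68)}
scene {'fx': 523.5494058914319, 'fy': 523.5494058914319, 'cx': 286.22722228231504, 'cy': 213.800872901551, 'R': array([[-0.79369834,  0.60798364,  0.01997094],
       [ 0.33771528,  0.46770467, -0.81682356],
       [-0.50595587, -0.64156701, -0.57654178]]), 't': array([ 421.65616394,  -97.99165685, 1487.88532282])}
carrier [(0.56, [339.0, 262.0, 78.0, 80.0]), (0.51, [292.0, 312.0, 20.0, 38.0])]
bay [(0.83, [243.0, 192.0, 61.0, 94.0]), (0.17, [265.0, 291.0, 24.0, 38.0])]
slot [(0.89, [243.0, 189.0, 53.0, 93.0])]
cover_grip [(0.56, [224.0, 155.0, 18.0, 22.0]), (0.49, [333.0, 218.0, 24.0, 13.0])]
co
[... 1452 characters left out ...]
.0]), (0.9, [240.0, 233.0, 18.0, 31.0])]
beaker [(0.67, [220.0, 276.0, 24.0, 32.0]), (0.62, [286.0, 185.0, 49.0, 91.0]), (0.26, [301.0, 285.0, 49.0, 86.0])]
flask [(0.93, [197.0, 317.0, 42.0, 71.0])]
stop_plate [(0.53, [291.0, 182.0, 21.0, 18.0])]
{'fx': 326.8225564883253, 'fy': 326.8225564883253, 'cx': 277.31042908893147, 'cy': 204.5854314233153, 'mount': array([[ 2.77944315e-04, -9.61537934e-01, -2.74672029e-01,
         7.05903612e+01],
       [ 9.99999808e-01,  4.19260193e-04, -4.55781097e-04,
         3.31384393e-01],
       [ 5.53409863e-04, -2.74671849e-01,  9.61537867e-01,
        -1.42140952e+02],
       [ 0.00000000e+00,  0.00000000e+00,  0.00000000e+00,
         1.00000000e+00]])}
```

Run:
```python
import cv2,numpy as np
a=cv2.imread("pics/a.png");b=cv2.imread("pics/b.png")
cv2.imwrite("pics/a2.png",cv2.resize(a[130:380,170:420],None,fx=2.4,fy=2.4,interpolation=cv2.INTER_CUBIC))
cv2.imwrite("pics/b2.png",cv2.resize(b[120:370,160:410],None,fx=2.4,fy=2.4,interpolation=cv2.INTER_CUBIC))
```

```text
(no output)
```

View pics/a2.png

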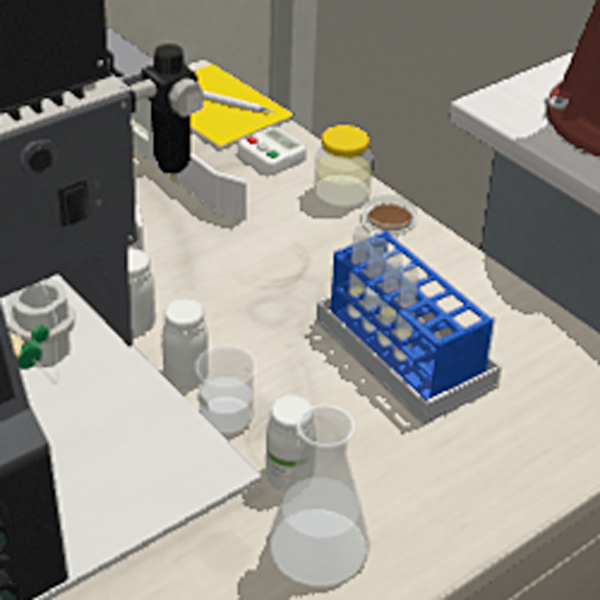

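View pics/b2.png

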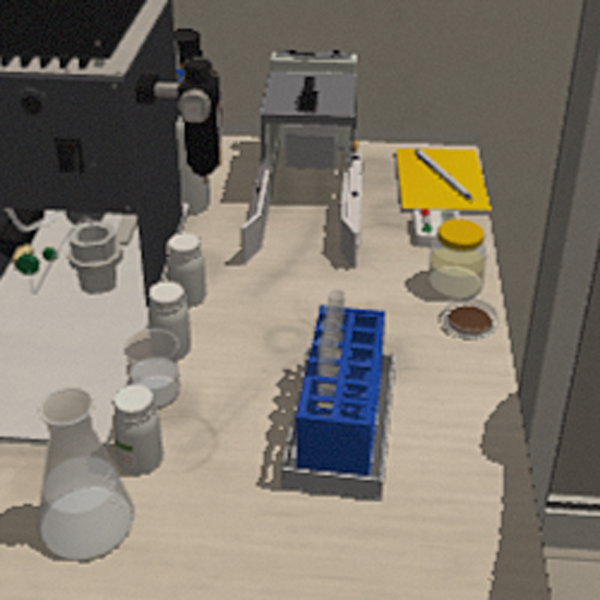

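The side view shows the lane running away from the camera: plate tips at about crop (245,258) and (350,265), the grip rib at (308,95), and the tray's near edge at (285,485)-(380,493). In the scene view the machine hides the bay, so I'll use the side view and then the wrist camera.

```bash
cat > h.py <<'E'
from station import *
import cv2,numpy as np
def ray(cam,u,v,z,pose=None):
    k=get_calibration(cam)
    d=np.array([(u-k["cx"])/k["fx"],(v-k["cy"])/k["fy"],1.])
    if cam=="wrist":
        R,t=pose; M=k["mount"]; c=R@M[:3,3]+t; d=R@M[:3,:3]@d
    else: c=-k["R"].T@k["t"]; d=k["R"].T@d
    return c+d*(z-c[2])/d[2]
def rot(r):
    from scipy.spatial.transform import Rotation as Q
    return Q.from_euler("xyz",r,degrees=True).as_matrix()
def pose():
    o=get_obs(); return rot(o["ee_rot"]),np.array(o["tcp_pos"])
def s(u,v): return 160+u/2.4,120+v/2.4
E
python3 - <<'E'
from h import *
P=lambda n,u,v,z:print(n,ray("side",*s(u,v),z).round())
P("tipL",246,260,0);P("tipR",350,265,0);P("tipLt",243,222,50);P("tipRt",345,238,50)
P("guideLt",262,172,50);P("guideRt",350,160,50)
P("cov fl",262,117,126);P("cov fr",357,121,126);P("rib top",308,80,151);P("housing l",272,55,138);P("housing r",356,57,138)
P("cov bl",272,73,126);P("cov br",355,75,126)
P("tray nl",287,486,0);P("tray nr",381,493,0);P("rim nl",290,464,25);P("rim nr",383,472,25);P("rim fr",393,355,25)
P("rack nl",298,408,81);P("rack nr",372,412,81);P("rack fr",384,312,81);P("rack fl",322,308,81)
for n,(u,v) in dict(jar=(351,243),dish=(356,254),timer=(341,220),flask=(197,345),s1=(218,313),s2=(230,268),s3=(240,245),beaker=(222,286)).items(): print(n,ray("side",u,v,0).round())
E
```

```text
tipL [ 618. -109.    0.]
tipR [ 498. -110.    0.]
tipLt [ 620. -112.   50.]
tipRt [505. -90.  50.]
guideLt [ 612. -226.   50.]
guideRt [ 506. -266.   50.]
cov fl [ 611. -224.  126.]
cov fr [ 498. -224.  126.]
rib top [ 560. -279.  151.]
housing l [ 615. -381.  138.]
housing r [ 505. -385.  138.]
cov bl [ 612. -351.  126.]
cov br [ 505. -354.  126.]
tray nl [540. 219.   0.]
tray nr [460. 219.   0.]
rim nl [537. 217.  25.]
rim nr [459. 219.  25.]
rim fr [451.  71.  25.]
rack nl [531. 208.  81.]
rack nr [471. 207.  81.]
rack fr [462.  76.  81.]
rack fl [520.  75.  81.]
jar [378. -63.   0.]
dish [368. -18.   0.]
timer [ 400. -169.    0.]
flask [693. 288.   0.]
s1 [671. 204.   0.]
s2 [674.  61.   0.]
s3 [666. -30.   0.]
beaker [680. 124.   0.]
```

Run:
```python
from h import *
print(solve_ik([530,0,360],[180,0,90]),solve_ik([560,-180,160],[180,0,90]))
goto([530,0,360],[180,0,90]); wait(.3)
o=get_obs();R,t=pose();np.savez("w1.npz",R=R,t=t);im=get_image("wrist");cv2.imwrite("pics/w1.png",im[:,:,::-1])
print(o["t"],o["joint_pos"].round(1),t.round(1))
for n in("carrier","bay","cover_grip","cover","stop_plate"):
    print(n,[(round(d["score"],2),np.round(d["extent"]).tolist()) for d in spot_in(n,"wrist")][:2])
cv2.imwrite("pics/w1b.png",cv2.resize(im[:,:,::-1],(800,600),interpolation=cv2.INTER_CUBIC))
```

```text
[-7.58954239 -3.71808478 95.98827363  0.         87.72981115 -7.58954239] [-24.6534882   12.02172121 100.97856917   0.          66.99970962
 -24.6534882 ]
4.1667 [-7.6 -3.7 96.   0.  87.7 -7.6] [5.300e+02 4.000e-01 3.599e+02]
carrier [(0.78, [258.0, 58.0, 69.0, 116.0])]
bay [(0.96, [297.0, 292.0, 85.0, 136.0]), (0.47, [390.0, 74.0, 51.0, 43.0])]
cover_grip [(0.57, [301.0, 341.0, 76.0, 42.0]), (0.25, [296.0, 293.0, 86.0, 138.0])]
cover [(0.64, [297.0, 338.0, 77.0, 41.0])]
stop_plate [(0.53, [293.0, 338.0, 36.0, 4.0]), (0.51, [390.0, 74.0, 51.0, 45.0])]
```

View pics/w1b.png

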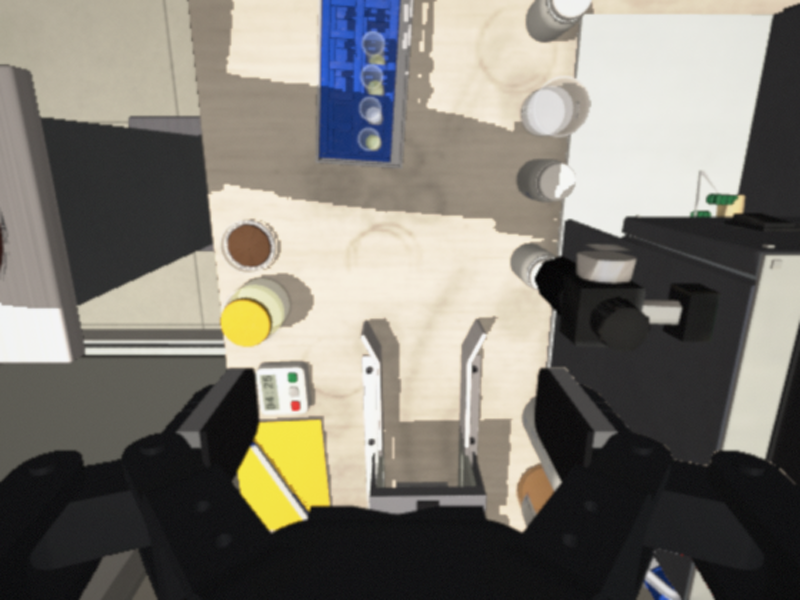

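The wrist view shows the lane clearly: plate tips at (366,322) and (490,322), mouth kink near row 355, and cover front at about rows 486–510. The rack's front end is at (320–388,160), with tubes in the four leading holes.

Run:
```python
from h import *
d=np.load("w1.npz");p=(d["R"],d["t"])
P=lambda n,u,v,z:print(n,ray("wrist",u*.7,v*.7,z,p).round(1))
P("tipL",366,322,50);P("tipR",490,320,50);P("kinkL",372,356,50);P("kinkR",471,356,50)
P("gL out far",365,470,50);P("gL in",382,440,50);P("gR in",464,440,50);P("gR out",479,440,50);P("gRin near",467,365,50);P("gLin near",380,365,50)
P("cover top",370,512,126);P("cov",370,497,116);P("cov486",370,486,116);P("cov r",485,497,116);P("covr",485,510,126);P("rib",428,502,151)
P("rack fl",320,160,81);P("rack fr",388,163,81);P("rack l0",322,0,81);P("rack r0",402,0,81);P("tray fr",399,165,25);P("tray r",410,20,25);P("tube",370,140,109);P("tube4",373,43,109)
im=cv2.imread("pics/w1.png")
x=np.vstack([cv2.resize(im[215:375,235:365],None,fx=4.6,fy=4.6,interpolation=cv2.INTER_CUBIC)[:600]])
cv2.imwrite("pics/w1c.png",cv2.resize(im[220:370,235:365],None,fx=4,fy=4,interpolation=cv2.INTER_CUBIC))
```

```text
tipL [498.3 -90.5  50. ]
tipR [625.4 -88.2  50. ]
kinkL [ 504.  -128.2   50. ]
kinkR [ 607.7 -128.1   50. ]
gL out far [ 494.2 -267.6   50. ]
gL in [ 513.7 -228.9   50. ]
gR in [ 604.5 -228.8   50. ]
gR out [ 621.1 -228.8   50. ]
gRin near [ 604.  -138.4   50. ]
gLin near [ 512.3 -138.5   50. ]
cover top [ 504.1 -258.2  126. ]
cov [ 503.7 -249.3  116. ]
cov486 [ 503.9 -236.5  116. ]
cov r [ 616.8 -249.2  116. ]
covr [ 615.3 -255.8  126. ]
rib [ 558.  -225.6  151. ]
rack fl [463.   69.4  81. ]
rack fr [522.  67.  81.]
rack l0 [470.  191.9  81. ]
rack r0 [533.7 192.   81. ]
tray fr [531.9  64.6  25. ]
tray r [541.6 192.1  25. ]
tube [508.2  85.  109. ]
tube4 [511.5 155.1 109. ]
```

View pics/w1c.png

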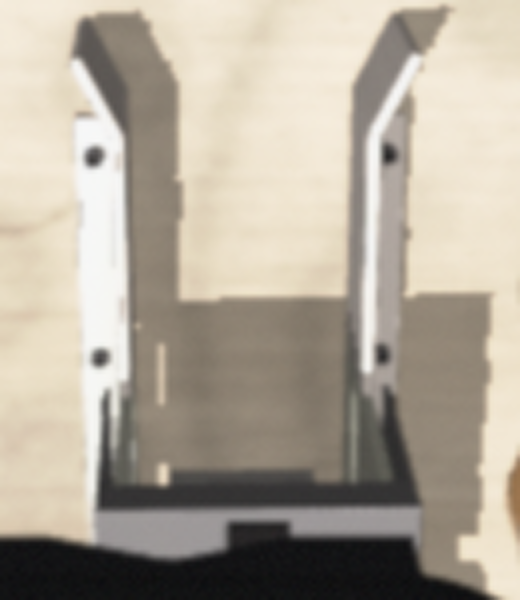

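Run:
```python
from h import *
d=np.load("w1.npz");p=(d["R"],d["t"])
P=lambda n,u,v,z:print(n,ray("wrist",235+u/4,220+v/4,z,p).round(1))
P("tipL",76,62,50);P("tipR",417,58,50);P("kinkL",124,130,50);P("kinkR",372,130,50)
P("L far",131,370,50);P("R far",364,370,50)
P("cov l",98,507,126);P("cov r",418,505,126);P("rib l",228,522,151);P("rib r",289,522,151)
```

```text
tipL [ 494.8 -106.3   50. ]
tipR [ 620.8 -104.6   50. ]
kinkL [ 512.3 -133.6   50. ]
kinkR [ 605.4 -133.5   50. ]
L far [ 514.2 -237.    50. ]
R far [ 606.8 -237.    50. ]
cov l [ 505.1 -239.1  126. ]
cov r [ 614.3 -238.2  126. ]
rib l [ 548.2 -224.2  151. ]
rib r [ 567.7 -224.2  151. ]
```

Run:
```python
from h import *
import station
print(station.__dict__.get("grasp_offset"))
print(get_obs().get("grasp_offset"),solve_ik([501,200,72],[180,0,94]))
goto([497,150,260],[180,0,94]); wait(.3)
R,t=pose();np.savez("w2.npz",R=R,t=t);im=get_image("wrist")[:,:,::-1]
cv2.imwrite("pics/w2.png",im);cv2.imwrite("pics/w2b.png",cv2.resize(im,(800,600),interpolation=cv2.INTER_CUBIC))
print(t)
```

```text
18.700000000000003
None [ 1.43060673e+01  1.33166795e+01  1.10338105e+02 -2.54444375e-14
  5.63452151e+01  1.03060673e+01]
[497.98682421 149.07859061 261.06869382]
```

View pics/w2b.png

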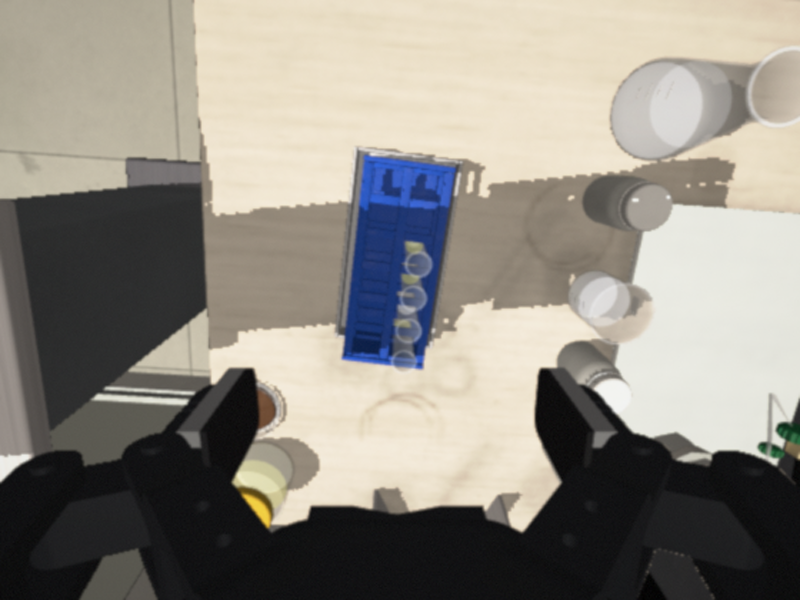

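The rack fills (343–460, 150–368). Its top corners are at about (363,155), (460,162), (343,358) and (423,368), and the rear two columns have no tubes.

Run:
```python
from h import *
d=np.load("w2.npz");p=(d["R"],d["t"])
im=cv2.imread("pics/w2.png").astype(int)
m=((im[:,:,0]>im[:,:,2]*1.8+25)&(im[:,:,0]>im[:,:,1]*1.5+10)).astype(np.uint8)
c=max(cv2.findContours(m,cv2.RETR_EXTERNAL,cv2.CHAIN_APPROX_NONE)[0],key=cv2.contourArea)[:,0,:]
q=np.array([ray("wrist",u,v,81,p)[:2] for u,v in c],np.float32)
r=cv2.minAreaRect(q);print(r)
h=cv2.convexHull(c);a=cv2.approxPolyDP(h,5,True)[:,0]
for u,v in a: print(u/.7,v/.7,ray("wrist",u,v,81,p).round(1))
P=lambda n,u,v,z:print(n,ray("wrist",u*.7,v*.7,z,p).round(1))
P("tray rl",358,150,25);P("tray rr",462,160,25);P("tray l",342,330,25)
P("flask rim",795,50,133)
```

```text
((497.0646667480469, 144.8483123779297), (147.0583953857422, 60.87946319580078), 86.24615478515625)
364.28571428571433 155.71428571428572 [471.6 219.6  81. ]
454.28571428571433 168.57142857142858 [531.9 215.4  81. ]
420.0 367.14285714285717 [520.9  69.9  81. ]
342.8571428571429 357.14285714285717 [462.7  74.2  81. ]
tray rl [462.9 223.6  25. ]
tray rr [544.2 221.7  25. ]
tray l [456.   74.3  25. ]
flask rim [697.8 288.1 133. ]
```

```bash
cat >> h.py <<'E'
M=np.array([558.8,-136.]);D=np.array([.016,-1.]);D/=np.linalg.norm(D);N=np.array([1.,.016])
YL=90.9
def lane(b,off=0): return M+D*b+N*off   # bay x -> world xy
E
python3 - <<'E'
from h import *
g=[500.6,199.7]
goto([*g,140],[180,0,86.25]); move_l([*g,55],speed=120); wait(.2)
f0=get_obs()["wrist_force"]
grip(50,30); o=get_obs(); print(o["t"],o["grip_width"],o["grip_force"],f0.round(2),o["wrist_force"].round(2),o["tcp_pos"].round(1))
x=lane(-120-55)
move_l([*x,55],[180,0,YL],speed=70); wait(.3)
o=get_obs(); print(o["t"],o["grip_width"],o["wrist_force"].round(2),o["tcp_pos"].round(1),o["ee_rot"].round(1))
im=get_image("side");cv2.imwrite("pics/s2.png",im[:,:,::-1])
cv2.imwrite("pics/s2b.png",cv2.resize(im[130:330,200:400,::-1],None,fx=3,fy=3,interpolation=cv2.INTER_CUBIC))
E
```

```text
7.5667 60.620610787060286 32.38166034221649 [-0.87 -0.27  0.44] [-1.7  -0.74  3.21] [501.3 199.9  55.7]
10.4417 60.48210291265217 [-2.77  6.86  7.49] [555.6  41.5  55.7] [-180.    -0.3   90.9]
```

View pics/s2b.png

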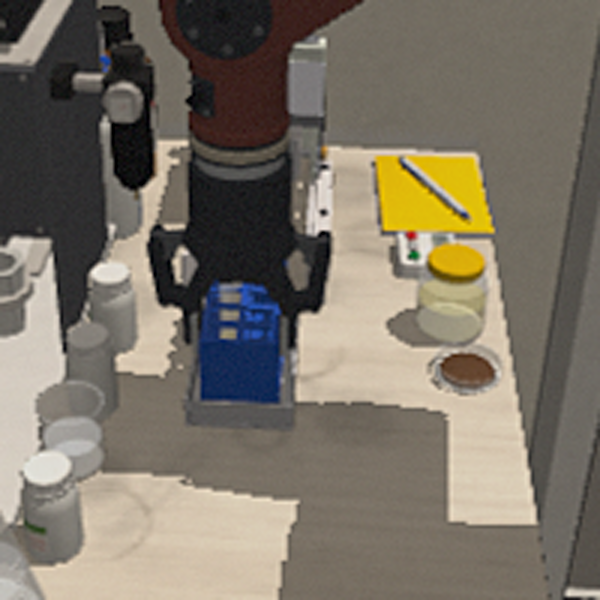

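```bash
cat > push.py <<'E'
from h import *
def push(b,bmax,off,z,att,step,lim,speed,adm=.12,log=6,abort=14):
    """advance tool along lane in small steps; stop on a firm rise over the running median"""
    hist=[];i=0
    while b<bmax:
        b+=step; move_l([*lane(b,off),z],att,speed=speed)
        o=get_obs(); f=o["wrist_force"]; fl=-f[:2]@D; fn=f[:2]@N
        base=np.median(hist[-15:]) if len(hist)>3 else fl
        if i%log==0 or fl-base>lim*.6: print(round(b,1),"lane",round(fl,1),"lat",round(fn,1),"z",round(f[2],1),"off",round(off,2),"act",round((o["tcp_pos"][:2]-M)@D,1),"t",round(o["t"],1))
        if fl-base>lim or fl>abort: print("STOP",b,fl,base,o["tcp_pos"]); return b,off,True
        hist.append(fl); off+=np.clip(adm*fn if abs(fn)>3 else 0,-.5,.5); i+=1
    return b,off,False
E
python3 - <<'E'
from push import *
a=[180,0,YL]
r=push(-175,-75,0,55.5,a,4,6,60); print(r)
if not r[2]:
    r=push(r[0],20,r[1],55.5,a,2,6,40,log=5); print(r)
E
```

```text
-171 lane 4.6 lat -1.4 z 4.7 off 0 act -172.4 t 10.7
-147 lane 4.8 lat 0.2 z 4.4 off 0.0 act -147.4 t 12.2
-123 lane 4.1 lat -0.2 z 5.3 off 0.0 act -123.3 t 13.7
-99 lane 5.8 lat 0.2 z 5.5 off 0.0 act -99.3 t 15.2
-75 lane 5.6 lat -0.4 z 6.4 off 0.0 act -75.4 t 16.7
(-75, np.float64(0.0), False)
-73 lane 5.8 lat 0.2 z 5.7 off 0.0 act -73.7 t 17.0
-63 lane 6.5 lat 0.3 z 5.6 off 0.0 act -63.9 t 18.2
-53 lane 6.6 lat -0.4 z 5.5 off 0.0 act -53.9 t 19.5
-43 lane 6.9 lat -0.4 z 6.0 off 0.0 act -43.9 t 20.7
-33 lane 6.2 lat 0.3 z 6.6 off 0.0 act -33.9 t 22.0
-23 lane 6.6 lat 0.3 z 5.1 off 0.0 act -24.0 t 23.2
-13 lane 6.8 lat 0.7 z 6.9 off 0.0 act -14.0 t 24.5
-3 lane 7.4 lat -0.2 z 6.2 off 0.0 act -4.1 t 25.7
7 lane 7.5 lat -0.4 z 6.3 off 0.0 act 5.9 t 27.0
17 lane 6.5 lat -0.3 z 7.0 off 0.0 act 15.9 t 28.2
(21, np.float64(0.0), False)
```

Run:
```python
from push import *
r=push(21,52,0,55.5,[180,0,YL],1,4.5,30,log=5); print(r)
print(get_obs()["t"],get_obs()["wrist_force"].round(1))
```

```text
22 lane 6.1 lat -1.0 z 7.0 off 0 act 20.7 t 29.0
27 lane 6.7 lat -0.7 z 6.2 off 0.0 act 25.6 t 30.2
32 lane 7.8 lat 0.6 z 6.2 off 0.0 act 30.6 t 31.5
37 lane 7.7 lat -0.4 z 7.3 off 0.0 act 35.5 t 32.7
42 lane 8.0 lat 0.0 z 7.1 off 0.0 act 40.5 t 34.0
47 lane 8.4 lat -0.3 z 7.6 off 0.0 act 45.3 t 35.2
51 lane 12.2 lat 0.7 z 7.8 off 0.0 act 47.9 t 36.2
52 lane 13.4 lat -0.8 z 8.6 off 0.0 act 48.2 t 36.5
STOP 52 13.391086753817092 8.02558270654298 [ 559.41252571 -184.21162403   55.68648497]
(52, np.float64(0.0), True)
36.4917 [-1.  13.4  8.6]
```

Run:
```python
from h import *
grip(76); 
p=lane(45); move_l([*p,175],speed=250)
q=lane(-30); move_l([*q,255],speed=250); wait(.15)
R,t=pose();np.savez("w3.npz",R=R,t=t);im=get_image("wrist")[:,:,::-1];o=get_obs();print(o["t"],o["wrist_force"].round(1),t)
cv2.imwrite("pics/w3.png",im);cv2.imwrite("pics/w3b.png",cv2.resize(im[60:380,120:440],None,fx=1.85,fy=1.85,interpolation=cv2.INTER_CUBIC))
```

```text
38.2083 [ 0.2  0.2 -0.4] [ 556.90334869 -106.61757207  252.14605551]
```

View pics/w3b.png

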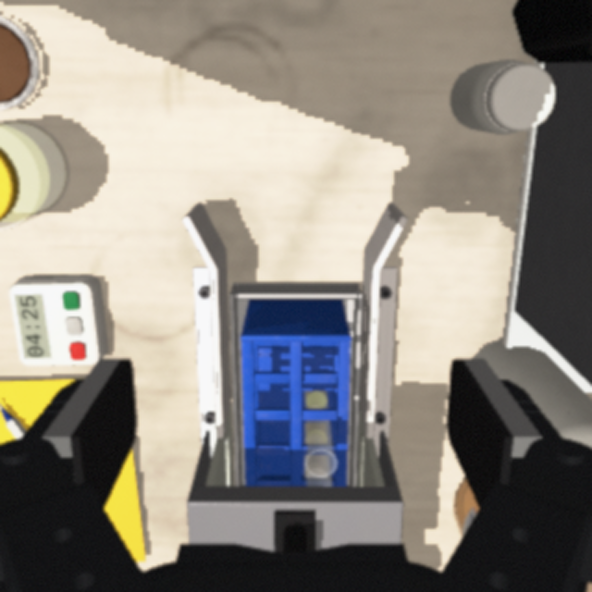

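The carrier sits straight in the lane, with its rear rim at row 285 and the mouth kink near row 275. The cover's front edge is at row 500 and the rib is at (295,512+).

Run:
```python
from h import *
d=np.load("w3.npz");p=(d["R"],d["t"])
def P(n,u,v,z):
    w=ray("wrist",120+u/1.85,60+v/1.85,z,p); print(n,w.round(1),"bay",((w[:2]-M)@D).round(1),((w[:2]-M)@N).round(1))
P("tipL",187,222,50);P("tipR",402,226,50);P("kinkL",216,270,50);P("kinkR",377,270,50)
P("rear rim l",236,287,25);P("rear rim r",360,287,25);P("rack rear l",246,338,81);P("rack rear r",348,338,81)
P("cov l",190,500,126);P("cov r",400,500,126);P("rib base l",276,512,127);P("rib base r",316,512,127);P("rib t l",281,526,151);P("rib t r",309,526,151)
P("rib base f in",281,549,151)
```

```text
tipL [ 494.8 -108.2   50. ] bay -28.8 -63.5
tipR [ 619.6 -108.6   50. ] bay -26.4 61.2
kinkL [ 511.1 -137.    50. ] bay 0.2 -47.7
kinkR [ 606.5 -135.4   50. ] bay 0.2 47.8
rear rim l [ 520.5 -155.4   25. ] bay 18.8 -38.6
rear rim r [ 600.  -154.1   25. ] bay 18.8 40.9
rack rear l [ 531.1 -167.2   81. ] bay 30.7 -28.2
rack rear r [ 587.9 -166.2   81. ] bay 30.7 28.7
cov l [ 505.1 -239.3  126. ] bay 102.4 -55.4
cov r [ 613.9 -237.3  126. ] bay 102.2 53.4
rib base l [ 549.7 -245.   127. ] bay 108.8 -10.8
rib base r [ 570.5 -244.6  127. ] bay 108.8 10.0
rib t l [ 552.7 -234.1  151. ] bay 98.0 -7.6
rib t r [ 566.1 -233.9  151. ] bay 98.0 5.7
rib base f in [ 552.9 -247.2  151. ] bay 111.1 -7.7
```

Run:
```python
from h import *
b=129;off=-.8;z=131
grip(50)
move_l([*lane(b,off),200],[180,0,YL],speed=250); move_l([*lane(b,off),z],speed=120); wait(.1)
o=get_obs();print("down",o["t"],o["wrist_force"].round(1),o["tcp_pos"].round(1))
grip(5,30);o=get_obs();print("grip",o["t"],o["grip_width"],o["grip_force"],o["wrist_force"].round(1))
if o["grip_width"]>8:
    move_l([*lane(b-96,off),z],speed=80);o=get_obs();print(o["t"],o["grip_width"],o["wrist_force"].round(1))
    s=96
    while s<118:
        s+=1.5; move_l([*lane(b-s,off),z],speed=40);o=get_obs();f=o["wrist_force"];fl=f[:2]@D
        print(s,round(fl,1),round((o["tcp_pos"][:2]-M)@D,1),f.round(1),round(o["t"],1))
        if fl>14: break
```

```text
down 40.2333 [-0.1 -1.2 -0.3] [ 561.1 -265.5  132.5]
grip 40.6583 11.146956974209035 33.22391152381897 [-1.6  0.5  3. ]
42.0083 11.186350872782882 [-1.6 -0.2  7.1]
97.5 1.4 30.6 [-2.1 -1.4  6.2] 42.3
99.0 1.2 29.3 [-1.3 -1.3  5.9] 42.5
100.5 1.8 27.7 [-1.7 -1.8  5.7] 42.8
102.0 1.2 26.2 [-2.1 -1.2  6.4] 43.0
103.5 0.8 24.7 [-1.8 -0.8  5.7] 43.3
105.0 3.3 24.0 [-1.3 -3.3  5.4] 43.5
106.5 7.3 24.0 [-2.2 -7.3  4.8] 43.8
108.0 11.0 23.9 [ -1.3 -11.    4.1] 44.0
109.5 13.3 23.9 [ -1.1 -13.4   2. ] 44.3
111.0 18.4 23.8 [ -2.3 -18.5   0.7] 44.5
```

Run:
```python
from h import *
move_l([*lane(24,-.8),131],speed=40); grip(50); move_l([*lane(24,-.8),200],speed=150)
move_l([*lane(-60),290],speed=300); wait(.2)
R,t=pose();np.savez("w4.npz",R=R,t=t);im=get_image("wrist")[:,:,::-1];s=get_image("side")[:,:,::-1];o=get_obs();print(o["t"],o["wrist_force"].round(1))
a=cv2.resize(im[60:380,120:440],(400,400));b=cv2.resize(s[100:260,200:360],(400,400),interpolation=cv2.INTER_CUBIC)
cv2.imwrite("pics/w4.png",np.hstack([a,b]))
```

```text
46.7333 [ 0.4 -0.1 -0.8]
```

View pics/w4.png

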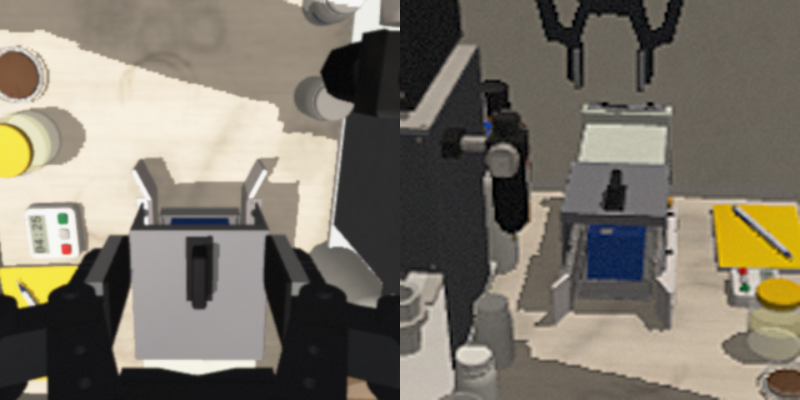

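The cover is shut over the lane, the rack is inside, and the gripper is clear of everything. The other things on the bench look undisturbed in these views.

Run:
```python
from station import *
print(sign_off())
```

```text
the job is handed in; nothing more can be done
None
```

I slid the rack into the lane until I felt the firm rise at the stop, drew the dust cover shut against its end stop, released everything and handed the job in at about 47 s; the hidden stop plate's travel was judged from force alone, and no verdict came back.

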